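# Put the cover on the damp box

## Robot

A 6-joint arm with a two-finger parallel gripper is mounted at the origin on the work surface. World frame = base frame: x ahead of the robot, y to its left, z up, the work surface at z = 0. Lengths are in m, angles in rad, forces in N, time in s.
With the tool pointing down it reaches from about 0.3 to 0.875 m from the base axis. Payload 6.4 kg.
Tool frame: the origin (TCP) lies midway between the tips of the shut fingers; the grasp point (between the pads) lies 19 mm behind it; x points along the fingers, y is the direction in which the jaws open and shut, and the axes are right-handed (so a half turn about x gives the same grasp; the last joint's range is limited). The gripper opens to 88 mm and grips with 3 to 60 N. Pads are 18 mm wide; open, the fingers measure 123 mm over their backs; the gripper's body (75 mm by 187 mm) begins 45 mm behind the grasp point.
Start: joints at [0.991, 0.181, 1.607, -0, 1.354, -0.206], TCP at [0.21, 0.535, 0.208] pointing down, gripper open.
Joint ranges: [-2.99, 2.99], [-0.89, 2.07], [0.3, 2.58], [-1.14, 4.28], [0, 2.63], [-3.12, 3.12]. Speed limits (rad/s): [2.57, 2.57, 3.01, 3.14, 3.14, 3.14].

## Interface

Orientations are given as a unit quaternion [w, x, y, z].
In Python, from bench import r gives the robot as it stands.
- The arm moves only by the tool send_rows, never from a script. Its argument "rows" is text: rows parted by semicolons, each of 4 numbers parted by spaces: the shift along the tool's x, y, z in mm, then the turn about the tool's x in rad. A call has exactly 8 rows; each row is the pose to reach, as a shift and turn from the pose measured when the call began, along the tool's axes at that moment; what a row does not reach only later rows make up. A row lasts 1/10 s, in which the tool goes at most 50 mm and 8.59 degrees, less where a joint would pass 70% of its speed; a pose out of reach is approached as far as the arm can. A call with a gripper value outside its range is refused whole. "grip" is the opening, from 0 (shut) to 1 (fully open), set as the call begins (left out, the last holds). The fingers move at their own pace and stop on an object; "grip_force" is the grip in N (left out, the last holds). Time passes only in rows, so rows that repeat a pose let the fingers close, or fill a call up. It gives the time, the measured TCP pose, the force and the opening at its end, in the units of the state.
- r.read_state(): the state, without advancing time (a new reading comes with each control period).
- r.get_image(name): name is "scene" or "top"; returns a dict with "color" (420x560x3 uint8, red, green, blue), "z_map" (420x560 float32, m along the optical axis (not along the pixel's ray), 0 where there is no reading), "fovy" (degrees; the focal length in pixels is half the picture's height over the tangent of half this angle, whatever the lens; pixels are square), "cx", "cy" (the principal point, pixels), "rvec" (rotation vector, rad) and "tvec" (3), from world to camera coordinates, as OpenCV has them. Camera axes: x right, y down, z forward; pixel columns grow to the right and rows downward; lengths in m; the calibration is good to about 2 mm. A picture is of the moment at which its call begins.
- r.sign_off(): hands the job in, once; it reports no verdict.
The state is a dict: "time": time; "joint_positions": joint angles; "joint_velocities": joint speeds; "joint_efforts": joint torques, N m; "tcp_pos": TCP position; "orientation": TCP orientation; "ft_force": force on the tool from outside, world axes, zero at the start; "ft_torque": the same for the moment, N m; "width": opening from 0.0 (shut) to 1.0 (fully open).
Only numpy, scipy, OpenCV 4.12 (cv2) and the standard library are available. Lean on these libraries where they do the work, as an engineer would, in place of code of your own. Each camera call takes 0.05 s, during which the arm holds its last target. There are 200 camera calls.

## Task

Close the wooden damp box with its cover board, the larger of the two plywood boards with a grip bar. Hold it tilted, tuck one short edge in under the box's overhanging lip, then swing the other end down behind the stop block, so that the cover lies flat and fully home on the box; let go of it. Leave the smaller board, the smoothing float, where it lies.

Things in the scene. Friction and masses are not known exactly. Their poses are not given: they have to be found in the camera images.
- cover_mid (a point): Centre of the cover's grip bar. Cover (larger board): loose plywood panel 220 mm long (x), 140 wide (y), 8 thick, about 0.24 kg; an upright flat-sided bar across its middle, 22 mm thick (x), 80 long (y), rises 40 mm. The point is midway along the panel, 20 mm above its top face, 28 above its underside; z out of its top. Starts flat on the table. Either short edge may go under the lip.
- box_seat (a point): Middle of the damp box's seat, the rim on which the cover lies, 80 mm above the table. Fixed open wooden box, 264 mm long (x), 150 wide (y), small cups inside; z up. At its +x end, away from the lip, a stop block 60 mm wide, 28 tall above the seat, inner face 120 mm from this point. The cover on lies lengthwise along x, midway: 10 mm play at each end; it cannot go in flat.
- box_lip (a point): Middle of the lower edge of the overhanging lip at the box's -x end (nearer the robot), axes as the box. It lies 84 mm to -x of the seat's middle and 30 mm above seat height. Lip 10 mm thick; under it a slot open to +x, 36 mm deep to the back board, 30 mm high over a ledge at seat height, 164 mm wide between closed ends (the lip end is 184 mm wide outside).
- float_mid (a point): Centre of the grip bar of the smoothing float (the smaller board): loose plywood panel 130 mm long (x), 80 wide (y), 8 thick, bar 22 by 60 by 40 mm tall; the point is 28 mm above its underside. A bystander: leave it where it lies.

How it is judged:
By the outcome, as a careful person would: the job done as asked, in the order asked, and still so for the second after the job is handed in, with the robot touching nothing.
It also fails if it takes over 38 s, if anything falls off the work surface, if the arm or the gripper's body presses on something with over 40 N, if the wrist force passes 120 N, or if a joint passes its speed limit or range.

## Working session

There is one attempt and no reset: what is moved stays moved. The work goes in short steps, Python scripts to look and compute and a tool call to move; the robot and the scene stay as the last step left them, time stands still between calls to the robot, and variables do not carry over. Pictures are saved under pics/ and viewed, about 8 in all and at most 12, crops included, and the job is handed in when it is done.

Besides the shell and the picture viewer there is one more tool, called after "Request:" by a JSON object that holds its "fn" and its "kwargs". send_rows: Moves the arm, as the interface text tells. Its arguments: {"type":"object","properties":{"rows":{"type":"string"},"grip":{"type":"number"},"grip_force":{"type":"number"}},"required":["rows"]}

```bash
mkdir -p pics
cat > h.py <<'E'
import numpy as np, cv2
from scipy.spatial.transform import Rotation as R
from bench import r
np.set_printoptions(precision=4,suppress=True)
def snap(name,fn=None):
    d=r.get_image(name)
    if fn: cv2.imwrite('pics/'+fn,cv2.cvtColor(d['color'],cv2.COLOR_RGB2BGR))
    return d
def world(d):
    z=d['z_map'];h,w=z.shape;f=h/2/np.tan(np.radians(d['fovy'])/2)
    v,u=np.mgrid[:h,:w]
    c=np.stack([(u-d['cx'])/f*z,(v-d['cy'])/f*z,z],-1)
    Rm=R.from_rotvec(np.ravel(d['rvec'])).as_matrix()
    p=(c-np.ravel(d['tvec']))@Rm
    p[z==0]=np.nan
    return p
def tool():
    s=r.read_state();q=s['orientation']
    return s,np.array(s['tcp_pos']),R.from_quat([q[1],q[2],q[3],q[0]]).as_matrix()
E
python3 - <<'E'
from h import *
a=snap('top','t1.png');b=snap('scene','s1.png')
np.savez('d1.npz',top=world(a),scene=world(b))
s,p,M=tool();print(s,M)
for d in(a,b):
    Rm=R.from_rotvec(np.ravel(d['rvec'])).as_matrix();print(-Rm.T@np.ravel(d['tvec']),Rm[2],d['fovy'])
E
```

```text
{'time': 0.1, 'joint_positions': array([ 0.9907,  0.1815,  1.6078, -0.    ,  1.3538, -0.2063]), 'joint_velocities': array([ 0.0008, -0.0015, -0.0026, -0.0003,  0.0021,  0.0018]), 'joint_efforts': array([  0.0015, -43.4821, -34.2695,   0.0705,   0.0339,  -0.    ]), 'tcp_pos': array([0.2097, 0.5349, 0.2071]), 'orientation': array([ 0.6946,  0.1309,  0.695 , -0.1319]), 'ft_force': array([ 0.8102, -0.5193, -0.2518]), 'ft_torque': array([-0.0223, -0.0316, -0.0179]), 'width': 0.9951386060074198} [[-0.0008  0.3652  0.9309]
 [-0.0013  0.9309 -0.3652]
 [-1.     -0.0015 -0.0003]]
[0.4322 0.0124 0.9653] [ 0.1415 -0.0036 -0.9899] 54.49440706192411
[ 1.105  -0.2825  1.0251] [-0.504  0.262 -0.823] 44.832398685113816
```

View pics/t1.png

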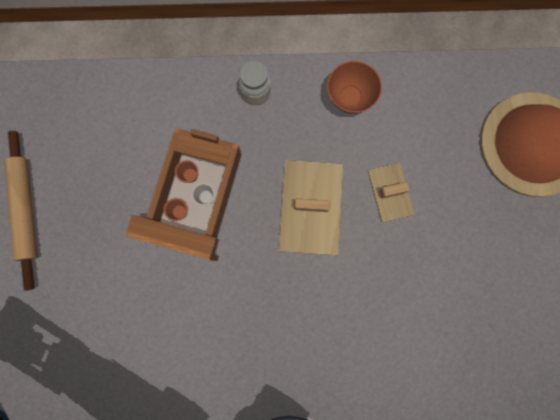

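View pics/s1.png

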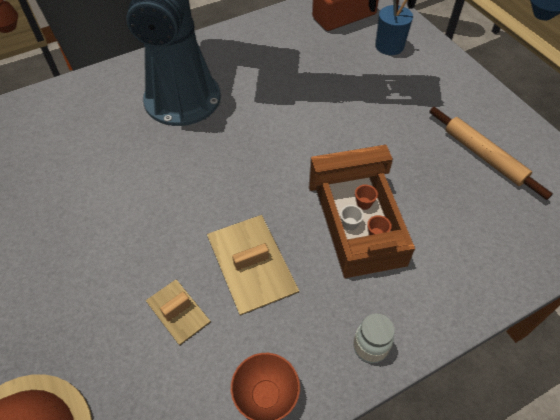

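Top view: box, with the lip bar at (172,238) and the stop block at (204,136). The cover is at (312,207) with its bar at (313,204), and the float is at (392,192). Next I measure with the depth map.

Run:
```python
from h import *
W=np.load('d1.npz')
def rect(P,n):
    P=P[~np.isnan(P[:,0])]
    (c,wh,_)=rr=cv2.minAreaRect((P[:,:2]*1000).astype(np.float32))
    b=cv2.boxPoints(rr);e=b[1]-b[0],b[2]-b[1]
    l=max(e,key=np.linalg.norm)
    print(n,len(P),'c',np.array(c),'wh',np.array(wh),'long dir deg',np.degrees(np.arctan2(l[1],l[0]))%180,'z',np.percentile(P[:,2],[5,50,95])*1000)
for k in('top','scene'):
    p=W[k]; x,y,z=p[...,0],p[...,1],p[...,2]
    print(k,'table z',np.nanmedian(z[(x>.2)&(x<.6)])*1000)
    # comps of height bands
    for nm,lo,hi in(('panel',.004,.014),('bar',.038,.056),('lip/block',.095,.13),('rim',.07,.09),('liptop',.112,.13),('block',.10,.1125)):
        m=((z>lo)&(z<hi)&(x>.25)&(x<.8)&(abs(y)<.4)).astype(np.uint8)
        m=cv2.morphologyEx(m,cv2.MORPH_OPEN,np.ones((2,2)))
        n,L,S,C=cv2.connectedComponentsWithStats(m)
        for i in range(1,n):
            if S[i,4]>60: rect(p[L==i],f'{nm} px{C[i].astype(int)}')
```

```text
top table z -0.044664729212660445
panel px[312 208] 4874 c [577.7773 -73.2097] wh [141.1263 220.3919] long dir deg 174.40298 z [ 4.2589  7.76   10.7542]
panel px[391 193] 1466 c [ 608.191  -266.4141] wh [130.1581  85.2028] long dir deg 11.472909 z [ 3.3496  7.7123 11.0508]
bar px[167 188] 173 c [625.5207 259.823 ] wh [ 24.4827 169.4731] long dir deg 170.05809 z [29.3577 38.1476 47.3618]
bar px[184 168] 98 c [667.759  218.8246] wh [28.0224 43.9628] long dir deg 126.75122 z [34.4281 43.2544 52.5971]
bar px[396 189] 260 c [ 611.0944 -272.8856] wh [21.9908 80.0482] long dir deg 105.61873 z [16.5838 46.9601 49.616 ]
bar px[201 191] 89 c [613.1508 182.3297] wh [26.017  43.3344] long dir deg 131.92014 z [34.1154 42.222  51.5592]
bar px[172 208] 92 c [575.6339 247.001 ] wh [26.9728 44.1447] long dir deg 159.62222 z [34.6074 44.4352 54.7001]
bar px[313 205] 341 c [577.3304 -74.647 ] wh [84.861  21.5626] long dir deg 87.23923 z [26.602  47.2447 50.1102]
lip/block px[205 135] 183 c [729.4843 161.9905] wh [45.5251 51.2242] long dir deg 120.64801 z [ 89.5477 106.5932 110.0596]
lip/block px[172 23
[... 1553 characters left out ...]
c [ 798.9973 -177.3703] wh [41.8482  5.7483] long dir deg 88.80676 z [37.9188 46.6274 52.4378]
lip/block px[351 160] 1506 c [505.5081 275.882 ] wh [108.7393 273.0063] long dir deg 94.84263 z [ 81.5422 119.7663 123.0807]
lip/block px[382 247] 211 c [732.5131 172.3471] wh [74.5657 21.0102] long dir deg 84.830055 z [ 89.6849 105.3441 110.8683]
rim px[366 216] 2968 c [617.2381 228.7612] wh [225.7078 272.763 ] long dir deg 167.71893 z [66.809  79.9051 83.7132]
liptop px[351 159] 1405 c [505.4628 276.4163] wh [108.7393 271.9338] long dir deg 94.84263 z [109.5623 119.9725 123.1393]
block px[383 247] 173 c [732.0859 172.3857] wh [74.5657 20.1526] long dir deg 84.830055 z [ 95.1817 106.5527 111.03  ]
```

```bash
cat > box.py <<'E'
from h import *
def pca(P):
    c=P.mean(0);_,_,v=np.linalg.svd(P-c);return c,v[0]
def comp(p,lo,hi,xr,yr,k=3):
    x,y,z=p[...,0],p[...,1],p[...,2]
    m=((z>lo)&(z<hi)&(x>xr[0])&(x<xr[1])&(y>yr[0])&(y<yr[1])).astype(np.uint8)
    m=cv2.morphologyEx(m,cv2.MORPH_OPEN,np.ones((k,k)))
    n,L,S,C=cv2.connectedComponentsWithStats(m)
    i=1+np.argmax(S[1:,4]);return p[L==i]
def rr(P):
    c,wh,_=q=cv2.minAreaRect((P[:,:2]*1000).astype(np.float32));b=cv2.boxPoints(q)
    l=max((b[1]-b[0],b[2]-b[1]),key=np.linalg.norm)
    return np.array(c),np.array(wh),np.degrees(np.arctan2(l[1],l[0]))%180
E
python3 - <<'E'
from box import *
W=np.load('d1.npz')
for k in('top','scene'):
    p=W[k]
    P=comp(p,.115,.125,(.42,.62),(.1,.4)); c,v=pca(P[:,:2])
    print(k,'lip',rr(P),'pca',c*1000,np.degrees(np.arctan2(v[1],v[0]))%180)
    a=np.radians(-16.2);X=np.array([np.cos(a),np.sin(a)]);Y=np.array([-X[1],X[0]])
    Q=P[:,:2]@np.array([X,Y]).T*1000
    print(' lip ext x',np.percentile(Q[:,0],[1,99]),'y',np.percentile(Q[:,1],[1,99]))
    # front edge of lip: max x by y-bin -> slope; same for rim sides
    bins=np.linspace(Q[:,1].min()+15,Q[:,1].max()-15,20)
    for f,nm in((np.max,'front'),(np.min,'back')):
        e=[f(Q[abs(Q[:,1]-b)<5,0]) for b in bins]; print('  ',nm,np.polyfit(bins-bins.mean(),e,1),'residual ang',np.degrees(np.polyfit(bins,e,1)[0]))
    # rim
    P=comp(p,.072,.086,(.45,.80),(.08,.4),1);Q=P[:,:2]@np.array([X,Y]).T*1000
    s=(Q[:,0]>540)&(Q[:,0]<660);xs=np.linspace(Q[s,0].min()+10,Q[s,0].max()-10,20)
    for f,nm in((lambda t:np.percentile(t,99),'+y'),(lambda t:np.percentile(t,1),'-y')):
        e=[f(Q[abs(Q[:,0]-b)<5,1]) for b in xs]; print('  rim',nm,np.polyfit(xs-xs.mean(),e,1))
    P=comp(p,.1,.116,(.66,.82),(.08,.3),2);Q=P[:,:2]@np.array([X,Y]).T*1000
    print(' block',np.percentile(Q,[2,50,98],axis=0).T)
E
```

```text
top lip (array([506.6822, 234.6355]), array([184.3631,  47.9944]), np.float32(73.16914)) pca [506.3457 233.935 ] 73.08981024546529
 lip ext x [397.5105 444.6623] y [276.0339 456.157 ]
   front [  0.0117 444.7924] residual ang 0.6730742014447102
   back [  0.0123 397.3741] residual ang 0.7046365098381279
  rim +y [ -0.0299 438.4497]
  rim -y [ -0.0059 289.8631]
 block [[648.606  652.4731 658.7391]
 [333.9177 361.6651 389.1189]]
scene lip (array([505.9796, 233.5851]), array([183.9995,  53.6379]), np.float32(72.1736)) pca [507.323  231.2775] 73.04703568580422
 lip ext x [397.1861 445.8802] y [274.6728 455.3448]
   front [  0.0215 446.2179] residual ang 1.2338533872977855
   back [  0.0096 396.9767] residual ang 0.550873550818046
  rim +y [ -0.0239 437.2664]
  rim -y [ -0.0032 288.5746]
 block [[nan nan nan]
 [nan nan nan]]
```

```bash
cat >> h.py <<'E'
def go(x,y,z,yaw):
    "mm world target, yaw deg of tool y -> row numbers"
    s,p,M=tool();d=M.T@(np.array([x,y,z])-p*1000)
    cur=np.degrees(np.arctan2(M[1,1],M[0,1]));t=-np.radians((yaw-cur+180)%360-180)
    print('t %.2f'%s['time'],'tcp',p*1000,'yaw %.2f'%cur,'F',s['ft_force'],'w %.3f'%s['width'],'J',s['joint_positions'],'\n  -> shift',d.round(1),'turn %.4f'%t)
E
python3 -c "
from h import *
go(579,-71,150,84.45)"
```

```text
t 0.10 tcp [209.6685 534.874  207.136 ] yaw 68.58 F [ 0.8102 -0.5193 -0.2518] w 0.995 J [ 0.9907  0.1815  1.6078 -0.      1.3538 -0.2063] 
  -> shift [  57.6 -429.1  565.1] turn -0.2769
```

Request:
{"fn": "send_rows", "kwargs": {"rows": "0 -21 28 -0.02; 0 -54 71 -0.04; 0 -81 106 -0.06; 0 -108 142 -0.08; 0 -135 177 -0.1; 0 -162 213 -0.12; 0 -189 248 -0.14; 0 -216 284 -0.14", "grip": 1}}

```text
time: 0.9
tcp_pos: [0.3955, 0.2284, 0.2072]
orientation: [0.702, 0.082, 0.703, -0.083]
ft_force: [0.3, 0.8, -0.3]
width: 1.001
```

```bash
python3 -c "
from h import *
go(579,-71,150,84.45)"
```

```text
t 0.90 tcp [395.4807 228.4232 207.1912] yaw 76.65 F [ 0.3164  0.8028 -0.3293] w 1.001 J [ 0.2636 -0.0909  1.8912 -0.001   1.3426 -1.0739] 
  -> shift [  57.4 -248.9  247.8] turn -0.1362
```

Request:
{"fn": "send_rows", "kwargs": {"rows": "0 -34 34 -0.02; 0 -68 68 -0.04; 0 -102 102 -0.06; 0 -136 136 -0.08; 15 -170 170 -0.1; 45 -205 205 -0.12; 80 -236 236 -0.136; 107 -249 248 -0.136"}}

```text
time: 1.7
tcp_pos: [0.5808, -0.074, 0.0999]
orientation: [0.707, 0.034, 0.706, -0.035]
ft_force: [0.0, 0.4, 0.5]
width: 1.0
```

Run:
```python
from h import *
a=snap('top');b=snap('scene')
go(579,-71,100,84.45)
def crop(d,pt,n=70):
    f=210/np.tan(np.radians(d['fovy'])/2);K=np.array([[f,0,d['cx']],[0,f,d['cy']],[0,0,1]])
    u=cv2.projectPoints(np.array([pt]),np.array(d['rvec']),np.array(d['tvec']),K,None)[0].ravel().astype(int)
    c=d['color'][max(u[1]-n,0):u[1]+n,max(u[0]-n,0):u[0]+n];print(u)
    return cv2.resize(cv2.cvtColor(c,cv2.COLOR_RGB2BGR),(400,400),interpolation=cv2.INTER_CUBIC)
cv2.imwrite('pics/c1.png',np.hstack([crop(a,(.579,-.071,.06)),crop(b,(.579,-.071,.06))]))
```

```text
t 1.80 tcp [576.1436 -73.2952  93.7783] yaw 84.23 F [-1.0548  0.5892  0.0988] w 1.004 J [-0.3295  0.3268  1.6744 -0.0023  1.1512 -1.7986] 
  -> shift [-6.2  2.6  2.5] turn -0.0039
[313 203]
[249 249]
```

View pics/c1.png

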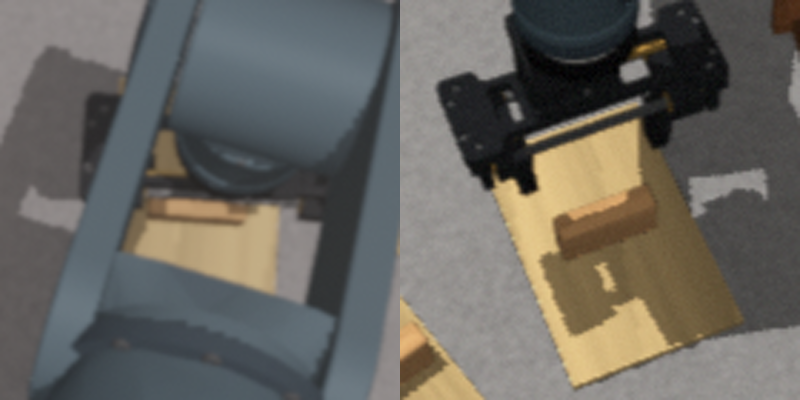

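Run:
```python
from box import *
d=snap('scene');p=world(d);s,t,M=tool()
print('tcp',t*1000)
Q=(p-t)@M*1000   # tool coords
c=d['color'].astype(int);dark=c.max(-1)<60
f=dark&(Q[...,0]>-28)&(Q[...,0]<4)&(abs(Q[...,1])<80)&(abs(Q[...,2])<30)
for sg in(-1,1):
    q=Q[f&(Q[...,1]*sg>0)];print('finger',sg,len(q),'y',np.percentile(q[:,1],[2,50,98]),'z',np.percentile(q[:,2],[2,50,98]),'xmax',np.percentile(q[:,0],98))
z=p[...,2]
b=(z>.025)&(z<.055)&(abs(Q[...,1])<60)&(abs(Q[...,2])<40)
bt=b&(z>.044)
q=Q[b];print('bar y',np.percentile(q[:,1],[1,99]))
q=Q[bt];print('bartop',len(q),'y',np.percentile(q[:,1],[1,99]),'z',np.percentile(q[:,2],[1,99]),rr(p[bt]))
```

```text
tcp [576.821  -71.863   96.6197]Traceback (most recent call last):
  File "<stdin>", line 8, in <module>
    return _quantile_unchecked(
        a, q, axis, out, overwrite_input, method, keepdims, weights)
    return _ureduce(a,
                    func=_quantile_ureduce_func,
    ...<5 lines>...
                    overwrite_input=overwrite_input,
                    method=method)
    r = func(a, **kwargs)
    result = _quantile(arr,
                       quantiles=q,
    ...<2 lines>...
                       out=out,
                       weights=wgt)
    slices_having_nans = np.isnan(arr[-1, ...])
                                  ~~~^^^^^^^^^
IndexError: index -1 is out of bounds for axis 0 with size 0
```

Run:
```python
from box import *
d=snap('scene');p=world(d);s,t,M=tool()
print('tcp',t*1000)
Q=(p-t)@M*1000
z=p[...,2];c=d['color'].astype(int)
f=(Q[...,0]>-40)&(Q[...,0]<6)&(abs(Q[...,1])<90)&(abs(Q[...,2])<40)
print(f.sum())
for sg in(-1,1):
    m=f&(Q[...,1]*sg>0);q=Q[m]
    if len(q)>2: print('finger',sg,len(q),'y',np.percentile(q[:,1],[3,50,97]),'z',np.percentile(q[:,2],[3,50,97]),'x',np.percentile(q[:,0],[3,97]),np.median(c[m],0))
b=(z>.025)&(z<.055)&(abs(Q[...,1])<60)&(abs(Q[...,2])<40)
bt=b&(z>.044)
q=Q[b];print('bar y',np.percentile(q[:,1],[1,99]))
q=Q[bt];print('bartop',len(q),'y',np.percentile(q[:,1],[1,99]),'z',np.percentile(q[:,2],[1,99]),rr(p[bt]))
```

```text
tcp [577.9979 -71.1078  98.9978]
44
finger -1 18 y [-58.8041 -51.9886 -46.5601] z [ 6.4426  7.6673 10.0854] x [-39.6822 -28.7199] [44.  38.5 27. ]
finger 1 26 y [42.2824 45.4921 55.8327] z [-9.1724  6.442  10.0669] x [-39.8091 -29.6417] [25.  22.5 19.5]
bar y [-39.8771  38.4633]
bartop 324 y [-38.9549  38.3324] z [-9.2443 13.4253] (array([579.7892, -71.7396]), array([79.2213, 23.9463]), np.float32(83.50522))
```

Request:
{"fn": "send_rows", "kwargs": {"rows": "10 0 1 0; 25 0 2 0; 40 0 2 0; 50 0 2 0; 60 0 2 0; 68 0 2 0; 73 0 2 0; 73 0 2 0"}}

```text
time: 2.7
tcp_pos: [0.5792, -0.0712, 0.0252]
orientation: [0.704, 0.035, 0.708, -0.035]
ft_force: [-0.4, 1.4, -0.1]
width: 1.002
```

```bash
python3 -c "
from h import *
go(580,-71,14,84.3)"
```

```text
t 2.70 tcp [579.1718 -71.1757  25.1824] yaw 84.36 F [-0.403   1.4111 -0.1099] w 1.002 J [-0.3248  0.4283  1.6995 -0.0014  1.0194 -1.7965] 
  -> shift [11.2  0.3  0.9] turn 0.0011
```

Request:
{"fn": "send_rows", "kwargs": {"rows": "5 0 1 0; 10 0 1 0; 11 0 1 0; 11 0 1 0; 11 0 1 0; 11 0 1 0; 11 0 1 0; 11 0 1 0"}}

```text
time: 3.5
tcp_pos: [0.5802, -0.0713, 0.0143]
orientation: [0.704, 0.035, 0.708, -0.035]
ft_force: [0.2, 1.1, 0.2]
width: 1.001
```

Request:
{"fn": "send_rows", "kwargs": {"rows": "0 0 0 0; 0 0 0 0; 0 0 0 0; 0 0 0 0; 0 0 0 0; 0 0 0 0; 0 0 0 0; 0 0 0 0", "grip": 0.8, "grip_force": 20}}

```text
time: 4.3
tcp_pos: [0.5802, -0.0712, 0.0144]
orientation: [0.704, 0.035, 0.708, -0.035]
ft_force: [-0.6, 0.8, 1.0]
width: 0.901
```

```bash
python3 -c "
from h import *
go(580,-71,60,84.3)"
```

```text
t 4.30 tcp [580.2272 -71.217   14.3846] yaw 84.36 F [-0.5605  0.7631  1.012 ] w 0.901 J [-0.3244  0.4472  1.6994 -0.0013  1.0003 -1.796 ] 
  -> shift [-45.6   0.2  -0.5] turn 0.0011
```

Request:
{"fn": "send_rows", "kwargs": {"rows": "-8 0 0 0; -20 0 0 0; -40 0 0 0; -65 0 0 0; -90 0 0 0; -115 0 0 0; -140 0 0 0; -156 0 0 0"}}

```text
time: 5.1
tcp_pos: [0.5819, -0.0716, 0.1735]
orientation: [0.705, 0.035, 0.707, -0.035]
ft_force: [1.0, -0.8, -1.7]
width: 0.897
```

```bash
python3 -c "
from h import *
go(407,265,165,73.1)"
```

```text
t 5.10 tcp [581.8664 -71.6496 173.5323] yaw 84.36 F [ 0.972  -0.8184 -1.7018] w 0.897 J [-0.3241  0.2391  1.6095 -0.0013  1.295  -1.7962] 
  -> shift [   8.8  317.9 -207.1] turn 0.1966
```

Request:
{"fn": "send_rows", "kwargs": {"rows": "0 13 -8 0.01; 0 44 -29 0.03; 0 83 -54 0.05; 0 121 -79 0.075; 0 159 -104 0.1; 0 197 -128 0.125; 0 232 -151 0.15; 0 261 -170 0.17"}}

```text
time: 5.9
tcp_pos: [0.4354, 0.2069, 0.1731]
orientation: [0.699, 0.094, 0.702, -0.095]
ft_force: [0.9, 0.5, -1.4]
width: 0.903
```

```bash
python3 -c "
from h import *
go(407,265,165,73.1)"
```

```text
t 5.90 tcp [435.423  206.9494 173.0768] yaw 74.60 F [ 0.8864  0.5222 -1.3613] w 0.903 J [ 0.1965  0.0085  1.8677  0.0005  1.2691 -1.1057] 
  -> shift [  8.2  48.4 -42.8] turn 0.0262
```

Request:
{"fn": "send_rows", "kwargs": {"rows": "0 18 -16 0.01; 2 33 -29 0.02; 4 43 -38 0.026; 8 47 -42 0.026; 14 48 -43 0.026; 22 48 -43 0.026; 28 48 -43 0.026; 30 48 -43 0.026"}}

```text
time: 6.7
tcp_pos: [0.4062, 0.2639, 0.1419]
orientation: [0.697, 0.104, 0.701, -0.105]
ft_force: [-0.6, 0.4, -1.3]
width: 0.9
```

Run:
```python
from h import *
go(407,265,116,73.1)
snap('scene','s2.png')
```

```text
t 6.70 tcp [406.163  263.8522 141.9174] yaw 73.05 F [-0.6127  0.3811 -1.3193] w 0.900 J [ 0.3298  0.0536  1.8894  0.0009  1.2041 -0.9455] 
  -> shift [25.9  1.4  0.6] turn -0.0008
```

View pics/s2.png

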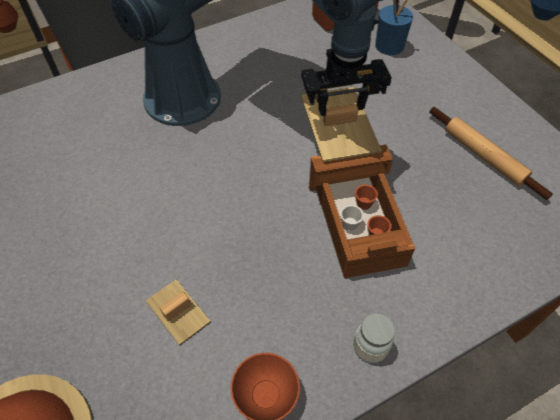

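The scene view shows the cover held level by the bar at (340,115), with its far end just over the lip at (350,160). Next I press the far end on the lip to tilt the cover within the grip.

Request:
{"fn": "send_rows", "kwargs": {"rows": "4 0 0 0; 8 0 0 0; 11 0 0 0; 14 0 0 0; 17 0 0 0; 20 0 0 0; 22 0 0 0; 23 0 0 0"}}

```text
time: 7.55
tcp_pos: [0.4059, 0.264, 0.1188]
orientation: [0.697, 0.104, 0.701, -0.105]
ft_force: [-3.5, 0.4, 0.7]
width: 0.903
```

```bash
cat > tilt.py <<'E'
from box import *
def cover(name='scene'):
    d=snap(name);p=world(d);s,t,M=tool()
    Q=(p-t)@M*1000;c=d['color'].astype(int)
    g=c[...,0]-c[...,2]
    m=(g>30)&(c[...,1]>95)&(Q[...,0]>-30)&(Q[...,0]<75)&(abs(Q[...,1])<68)&(Q[...,2]>14)&(Q[...,2]<125)
    m=cv2.erode(m.astype(np.uint8),np.ones((3,3)))>0
    q=Q[m]
    if len(q)<20: print('few',len(q));return
    for _ in range(4):
        A=np.c_[q[:,1],q[:,2],np.ones(len(q))];k=np.linalg.lstsq(A,-q[:,0],rcond=None)[0]
        e=-q[:,0]-A@k;q=q[abs(e)<max(2,2*np.std(e))]
    print('cover top: n',len(q),'pitch(+x up) deg %.2f'%np.degrees(np.arctan(k[1])),'roll %.2f'%np.degrees(np.arctan(k[0])),'height at tool axis rel TCP %.1f'%k[2],'z ext',np.percentile(q[:,2],[1,99]),'y ext',np.percentile(q[:,1],[1,99]))
E
python3 - <<'E'
from tilt import *
go(407,265,116,73.1);cover()
E
```

```text
t 7.55 tcp [405.9045 263.9656 118.8286] yaw 73.06 F [-3.4691  0.426   0.6699] w 0.903 J [ 0.3301  0.0853  1.9079  0.0012  1.1543 -0.9455] 
  -> shift [2.8 1.3 0.8] turn -0.0007
cover top: n 515 pitch(+x up) deg 12.49 roll -0.26 height at tool axis rel TCP -7.9 z ext [ 49.1084 114.1284] y ext [-63.9455  32.8283]
```

Request:
{"fn": "send_rows", "kwargs": {"rows": "-8 0 0 0; -24 0 0 0; -44 0 0 0; -60 0 8 0; -66 0 25 0; -66 0 50 0; -66 0 78 0; -66 0 106 0"}}

```text
time: 8.4
tcp_pos: [0.5089, 0.2326, 0.1849]
orientation: [0.698, 0.103, 0.701, -0.105]
ft_force: [0.0, -0.7, -2.3]
width: 0.896
```

```bash
python3 -c "
from h import *
go(644.2,192.4,185,73.1)"
```

```text
t 8.40 tcp [508.9309 232.6498 184.8636] yaw 73.07 F [ 0.0065 -0.6769 -2.3385] w 0.896 J [ 0.2167  0.1719  1.6655 -0.      1.3092 -1.0586] 
  -> shift [ -0.7   0.9 141.1] turn -0.0006
```

Request:
{"fn": "send_rows", "kwargs": {"rows": "0 0 25 0; 0 0 50 0; 0 0 75 0; 0 0 100 0; 0 1 120 0; 0 1 134 0; 0 1 140 0; 0 1 141 0"}}

```text
time: 9.2
tcp_pos: [0.6445, 0.1921, 0.1841]
orientation: [0.698, 0.104, 0.701, -0.105]
ft_force: [-0.6, -0.9, -2.2]
width: 0.902
```

Run:
```python
from tilt import *
go(644.2,192.4,123,73.1);cover()
```

```text
t 9.20 tcp [644.4574 192.0797 184.1409] yaw 73.03 F [-0.5983 -0.8643 -2.1712] w 0.902 J [ 0.114   0.4166  1.3578 -0.0008  1.3725 -1.1604] 
  -> shift [61.1  0.4 -0.1] turn -0.0013
cover top: n 1011 pitch(+x up) deg 8.39 roll -0.11 height at tool axis rel TCP -6.7 z ext [ 28.9657 113.033 ] y ext [-64.7733  59.3729]
```

Request:
{"fn": "send_rows", "kwargs": {"rows": "4 0 1 0; 13 0 2 0; 25 0 2 0; 38 0 2 0; 50 0 2 0; 59 0 2 0; 64 0 2 0; 65 0 2 0"}}

```text
time: 10.05
tcp_pos: [0.6451, 0.1917, 0.1181]
orientation: [0.697, 0.103, 0.702, -0.105]
ft_force: [0.1, 0.0, -2.3]
width: 0.896
```

Run:
```python
from tilt import *
cover();go(606,204.1,119,73.1)
snap('scene','s3.png')
```

```text
cover top: n 911 pitch(+x up) deg 8.45 roll 0.05 height at tool axis rel TCP -7.3 z ext [ 21.9821 112.4686] y ext [-64.5508  59.9985]
t 10.10 tcp [645.4682 191.6841 118.6692] yaw 73.05 F [-0.0209  0.7312 -3.1227] w 0.899 J [ 0.1131  0.4804  1.4061 -0.0006  1.261  -1.1616] 
  -> shift [ -0.1   0.4 -41.4] turn -0.0009
```

View pics/s3.png

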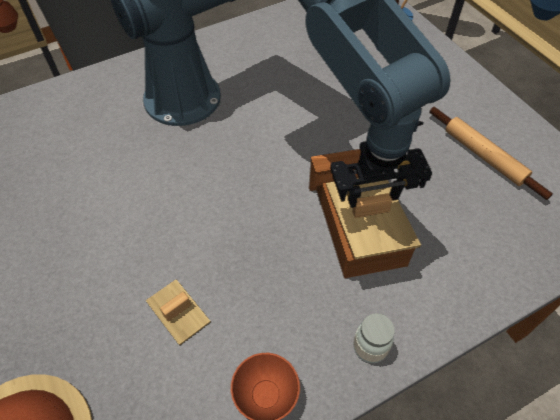

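The scene view shows the tilted cover above the box, with its far end at (380,250) raised over the stop. The tilt holds at 8.4°. Next I slide it under the lip.

Request:
{"fn": "send_rows", "kwargs": {"rows": "0 0 -4 0; 0 0 -10 0; 0 0 -16 0; 0 0 -22 0; 0 0 -28 0; 0 0 -34 0; 0 0 -39 0; 0 0 -40 0"}}

```text
time: 10.95
tcp_pos: [0.6068, 0.2037, 0.1195]
orientation: [0.698, 0.103, 0.701, -0.105]
ft_force: [-0.7, -0.0, -1.6]
width: 0.901
```

Run:
```python
from tilt import *
cover();go(607.9,203.5,95,73.1)
```

```text
cover top: n 798 pitch(+x up) deg 8.52 roll 0.05 height at tool axis rel TCP -6.7 z ext [ 26.9569 112.1484] y ext [-64.223   58.9461]
t 11.00 tcp [607.1132 203.5834 119.4986] yaw 73.07 F [ 0.2327 -0.0666 -2.3097] w 0.897 J [ 0.1388  0.4115  1.5016 -0.0005  1.2337 -1.1363] 
  -> shift [24.5  0.2  0.9] turn -0.0006
```

Request:
{"fn": "send_rows", "kwargs": {"rows": "3 0 0 0; 6 0 0 0; 9 0 1 0; 12 0 1 0; 15 0 2 0; 18 0 2 0; 21 0 2 0; 22 0 2 0"}}

```text
time: 11.8
tcp_pos: [0.6089, 0.203, 0.0972]
orientation: [0.698, 0.103, 0.701, -0.105]
ft_force: [1.1, -1.0, -1.3]
width: 0.901
```

Run:
```python
from tilt import *
cover();go(609.8,202.9,94,73.1)
```

```text
cover top: n 900 pitch(+x up) deg 1.92 roll 0.21 height at tool axis rel TCP -6.3 z ext [ 21.0879 109.0197] y ext [-64.4867  28.2305]
t 11.85 tcp [608.774  202.9928  97.1274] yaw 73.07 F [ 0.176   0.2189 -1.2134] w 0.896 J [ 0.1375  0.4403  1.5108 -0.0005  1.196  -1.1376] 
  -> shift [3.1 0.2 1. ] turn -0.0006
```

Swinging down as planned (1.9° left). I'll lower the rest and then release.

Request:
{"fn": "send_rows", "kwargs": {"rows": "1 0 0 0; 2 0 1 0; 3 0 1 0; 4 0 1 0; 4 0 1 0; 4 0 1 0; 4 0 1 0; 4 0 1 0"}}

```text
time: 12.65
tcp_pos: [0.6097, 0.2027, 0.0944]
orientation: [0.698, 0.103, 0.701, -0.105]
ft_force: [-3.5, -0.6, 6.6]
width: 0.901
```

Run:
```python
from tilt import *
cover();go(609.8,202.9,94,73.1)
```

```text
cover top: n 906 pitch(+x up) deg 0.57 roll -0.14 height at tool axis rel TCP -6.5 z ext [ 20.0714 107.5794] y ext [-64.4926  27.8815]
t 12.70 tcp [609.7335 202.7321  94.3901] yaw 73.07 F [-3.1177 -1.1126  6.3976] w 0.902 J [ 0.1369  0.4451  1.5102 -0.0006  1.1917 -1.1382] 
  -> shift [0.4 0.2 0. ] turn -0.0005
```

Request:
{"fn": "send_rows", "kwargs": {"rows": "0 0 0 0; 0 0 0 0; 0 0 0 0; 0 0 0 0; 0 0 0 0; 0 0 0 0; 0 0 0 0; 0 0 0 0", "grip": 1}}

```text
time: 13.5
tcp_pos: [0.6097, 0.2027, 0.0943]
orientation: [0.698, 0.103, 0.701, -0.105]
ft_force: [-0.1, 0.4, -0.8]
width: 1.002
```

Request:
{"fn": "send_rows", "kwargs": {"rows": "-3 0 0 0; -8 0 0 0; -15 0 0 0; -25 0 0 0; -40 0 0 0; -60 0 0 0; -85 0 0 0; -110 0 0 0"}}

```text
time: 14.3
tcp_pos: [0.6104, 0.2029, 0.2066]
orientation: [0.698, 0.103, 0.701, -0.105]
ft_force: [0.8, 0.5, -0.0]
width: 1.001
```

Request:
{"fn": "send_rows", "kwargs": {"rows": "-25 0 -15 0; -50 0 -45 0; -70 0 -85 0; -70 0 -125 0; -70 0 -165 0; -70 0 -205 0; -70 0 -225 0; -70 0 -225 0"}}

```text
time: 15.1
tcp_pos: [0.3936, 0.2695, 0.2793]
orientation: [0.699, 0.103, 0.7, -0.103]
ft_force: [1.1, -0.8, 0.7]
width: 0.999
```

Run:
```python
from box import *
a=snap('top','t4.png');b=snap('scene','s4.png');s,t,M=tool();print(s['time'],t,s['width'],s['ft_force'])
X=np.array([.9568,-.2907]);Y=-np.array([-.2907,-.9568]);Y=np.array([.2907,.9568]);C=np.array([.6098,.2029])
for n,d in(('top',a),('scene',b)):
    p=world(d);u=(p[...,:2]-C)@X*1000;v=(p[...,:2]-C)@Y*1000;z=p[...,2]*1000
    m=(abs(v)<62)&(((u>-78)&(u<-16))|((u>16)&(u<104)))&(z>78)&(z<105)
    q=np.c_[u[m],v[m],np.ones(m.sum())];k=np.linalg.lstsq(q,z[m],rcond=None)[0]
    e=z[m]-q@k;g=abs(e)<3;k=np.linalg.lstsq(q[g],z[m][g],rcond=None)[0]
    c=d['color'].astype(int);w=(c[...,1]>95)&(c[...,0]-c[...,2]>30)&(z>83)&(z<94)&(abs(u)<125)&(abs(v)<90)
    print(n,m.sum(),'tilt deg',np.degrees(k[:2]),'z mid',k[2],'cover u ext',np.percentile(u[w],[1,99]),'v',np.percentile(v[w],[1,99]))
    bt=(z>120)&(z<134)&(abs(u)<30)&(abs(v)<60);print(' bar top',bt.sum(),np.median(z[bt]),np.percentile(u[bt],[2,98]),np.percentile(v[bt],[2,98]))
    f=comp(p,.004,.014,(.5,.7),(-.36,-.18));print(' float',rr(f))
```

```text
15.2 [0.396  0.2686 0.2788] 1.0040068941104232 [-0.1428 -0.7863  0.2083]
top 3776 tilt deg [0.0254 0.0433] z mid 87.95120758442481 cover u ext [-80.7884 107.2254] v [-69.4882  68.4738]
 bar top 402 127.51424181456801 [-12.0605   9.0684] [-39.5633  37.0492]
 float (array([ 610.2107, -262.8574]), array([130.1715,  81.1844]), np.float32(11.569619))
scene 2743 tilt deg [-0.0412 -0.1103] z mid 88.4585321177036 cover u ext [-79.8455 107.8319] v [-69.9442  67.5041]
 bar top 356 127.60841860240208 [-10.8334  10.4546] [-40.379   36.5017]
 float (array([ 610.0999, -263.6577]), array([133.8312,  81.4383]), np.float32(11.429637))
```

View pics/s4.png

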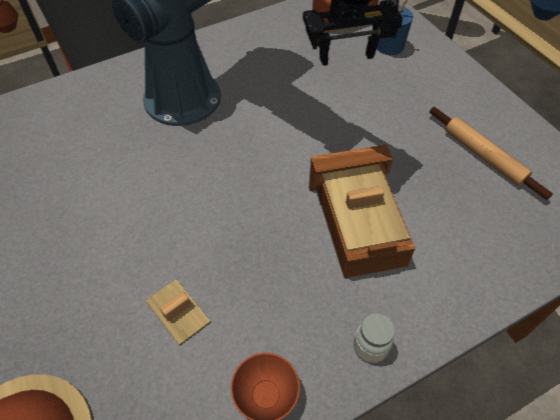

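View pics/t4.png

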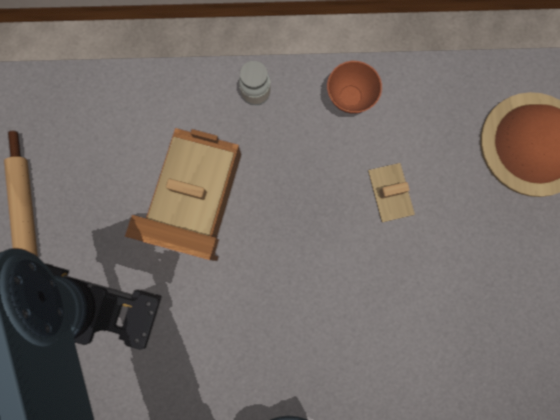

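Both views show the cover lying flat on the box between the lip at (172,238) and the stop at (204,136) in the top view. The arm is clear, so I'm handing in.

```bash
python3 -c "
from bench import r
print(r.sign_off())"
```

```text
the job is handed in; nothing more can be done
None
```

The cover is on the box, lying flat and fully home, and I let go of it and handed the job in at about 15 s. I gripped its bar across the 80 mm length and tilted it in the grip by pressing its far end on top of the lip. I then tucked the near edge under the lip, swung the other end down behind the stop block, and moved the arm clear.

**Last checks, from both cameras:**
- **Cover:** its top is at 88.0 mm (top camera) and 88.5 mm (scene camera), where 88 mm is expected. The tilt is at most 0.11°, and the cover is centred to about 1–2 mm in both directions.
- **Float:** its position is unchanged. The readings shifted by less than 4 mm, which matches the disagreement between the two cameras.
- **Forces:** the wrist-force readings, taken at the end of each move, stayed under about 8 N.

**What differed:** the tilt slipped from 12.5° to 8.4° while I carried the cover. That was still enough to clear the stop, so I re-measured it and lowered the entry height to suit. The two cameras also disagreed by 3–5 mm on where the cover lay at the start, so I used the average, and the grip closed properly on it. No check failed.

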